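Lock the drying cartridge into its bayonet holder

ROBOT

A 6-joint arm with a two-finger parallel gripper is mounted at the origin on a cart in front of the work surface, level with it; the furniture and walls round the work are solid. World frame = base frame: x ahead of the robot, y to its left, z up, the work surface at z = 0. Lengths are in m, angles in rad, forces in N, time in s.
With the tool pointing down it reaches from about 0.275 to 0.825 m from the base axis. Payload 4.9 kg.
Tool frame: the origin (TCP) lies between the finger pads; the fingertips stand manip.finger_overhang ahead of it and the grasp point (between the pads) lies 11 mm behind it (manip.finger_overhang is the distance from the TCP to the fingertips, in m); z points along the fingers, y is the line along which they close (so a half turn about z gives the same grasp; the last joint's range is limited). The gripper opens to 85 mm and grips with 20 to 120 N. Pads are 22 mm wide; open, the fingers measure 114 mm over their backs; the gripper's body (76 mm by 85 mm) begins 54 mm behind the grasp point. The pads swing forward as they close: fully open they stand 13 mm farther back than shut.
Start: joints at [1.198, 0.326, -0.193, 1.052, 0, 1.437], TCP at [0.13, 0.534, 0.239] pointing down, gripper open.
Joint ranges: [-2.65, 2.65], [-0.97, 1.79], [-1.3, 1.35], [-1.93, 2.1], [-1.47, 1.37], [-3.14, 3.14]. Speed limits (rad/s): [2.57, 2.57, 3.14, 3.14, 3.14, 3.14].

INTERFACE

Orientations are given as a unit quaternion [x, y, z, w].
In Python, from workcell import manip, eyes, workorder gives the robot as it stands.
- The arm moves only by the tool drive_tool, never from a script. Its argument "increments" is a list of rows, each a list of 3 entries, a list of its own where there are three numbers: the turn, a rotation vector about the tool's x, y, z in rad, then the shift along the tool's x, y, z in cm, then the closure, from -1 (fully open) to 1 (shut), so that 0 is half open. In form: [[[wx, wy, wz], [x, y, z], fingers], ...]. A call has 1 to 8 rows; each row shifts and turns the commanded pose from where the row before left it, along the tool's axes as they then stand; what a row does not reach is not made up. A row lasts 1/8 s, in which the tool goes at most 62.5 mm and 10.7 degrees, less where a joint would pass 70% of its speed; a pose out of reach is approached as far as the arm can. A call with a gripper value outside its range is refused whole. The fingers move at their own pace and stop on an object; "grip_force" is the grip in N (left out, the last holds). Time passes only in rows, so rows that do not move let the fingers close. It gives the time, the measured TCP pose, the force, the opening and the grip force at its end, in the units of the state.
- manip.get_obs(): the state, without advancing time (a new reading comes with each control period).
- eyes.get_image(name): name is "scene" or "side" or "wrist"; returns (picture, depth): 480x640x3 uint8, blue, green, red; 480x640 float32, m along the optical axis (not along the pixel's ray), 0 where there is no reading.
- eyes.get_calibration(name): a dict with "fx", "fy", "cx", "cy" (pixels), "rvec" (rotation vector, rad) and "tvec" (3), from world to camera coordinates, as OpenCV has them; the wrist camera has in their place "tool_from_camera" (4x4, takes a point from camera to tool coordinates, whose origin is the TCP and whose axes are the flange's). Camera axes: x right, y down, z forward; pixel columns grow to the right and rows downward; lengths in m; the calibration is good to about 2 mm. A picture is of the moment at which its call begins: read the wrist's pose just before it. get_calibration takes no time and is no camera call.
- workorder.finish_job(): hands the job in; it is judged then, once.
The state is a dict: "time_s": time; "q": joint angles; "joint_vel": joint speeds; "tau": joint torques, N m; "tcp_pos": TCP position; "ee_rot": TCP orientation; "force": force on the tool from outside, world axes, zero at the start; "wrist_torque": the same for the moment, N m; "opening": finger opening in m; "gripper_force": force on a finger pad.
Only numpy, scipy, OpenCV 4.12 (cv2) and the standard library are available. Lean on these libraries where they do the work, as an engineer would, in place of code of your own. Each camera call takes 0.05 s, during which the arm holds its last target. There are 200 camera calls.

TASK

Fit the drying cartridge that has the two steel side pins into the round metal holder: let the pins down the two open slots, press it down against the spring, give it a quarter turn clockwise seen from above, and let it spring up so that both pins sit in the end notches and it stays locked there by itself. Leave the similar cartridge without pins where it is.

Things in the scene. Friction and masses are not known exactly. Their poses are not given: they have to be found in the camera images.
- bayonet_cartridge: Cartridge to fit, loose, upright: grey round body dia 46 x 44 mm high (foot chamfered to dia 36), on top a black grip bar 42 long, 12 wide, 30 mm high (to 74 mm); about 0.12 kg. A steel cross pin, dia 8, sticks out both sides, 72 mm tip to tip, axis 14 mm above the underside. Origin: centre of underside, z up; pin and bar both lie along x. Grip the bar from above.
- holder: Fixed aluminium tube, outer dia 76, inner 52, rim 60 mm up, on a round foot dia 104. Origin: centre of underside, z up. Two slots about 17 mm wide, open at the top, on its +x and -x sides. From each a track, 28 to 42 mm up, runs clockwise seen from above 90 deg to a notch (on -y and +y) that rises to 50 mm, wide as the slot; a stop lets the pins go 10 deg past it at most.
- follower (a joint): Flat sprung steel disc inside the holder that carries the cartridge: 0 = up, its top 40 mm above the holder's underside; grows (m) as it is pressed down. It yields at 2.4 N and gains 0.4 N per mm. To turn, the cartridge's underside must be 18 to 24 mm above the holder's underside (9 to 11 N); locked in the notches it is at 32 mm, joint about 0.008.
- plain_cartridge: A bystander: loose upright cartridge with the same body and grip bar, but no side pins. Origin: centre of underside. Leave it where it stands.

How it is judged:
On the way:
1. the cartridge is in the holder, pressed down until its pins are at the height of the track (z of bayonet_cartridge in the frame of holder below 0.026 m and horizontal distance between bayonet_cartridge and holder below 0.01 m), for 0.1 s.
At the end, for the whole second after the job is handed in: The pinned cartridge is locked, released and at rest, pins up in the end notches: its underside 29 to 35 mm above the holder's, within 10 mm of the holder's axis, pins within 15 degrees of the holder's y axis, upright within 11 degrees (z of bayonet_cartridge in the frame of holder between 0.029 and 0.035 m and horizontal distance between bayonet_cartridge and holder below 0.01 m and angle between the x axis of bayonet_cartridge and the y axis of holder, either way round below 0.26 rad and angle between bayonet_cartridge's own z axis and vertical below 0.2 rad and linear speed of bayonet_cartridge below 0.02 m/s); the robot touches nothing.
It fails at once if the cartridge without pins is moved by more than 30 mm (distance of plain_cartridge from where it was at the start of the episode above 0.03 m).
It also fails if it takes over 42 s, if anything falls off the work surface, if the arm or the gripper's body presses on something with over 40 N, if the wrist force passes 120 N, or if a joint passes its speed limit or range.

## Working session

There is one attempt and no reset: what is moved stays moved. The work goes in short steps, Python scripts to look and compute and a tool call to move; the robot and the scene stay as the last step left them, time stands still between calls to the robot, and variables do not carry over. Pictures are saved under pics/ and viewed, at most 10 in all, crops included, and the job is handed in when it is done.

Besides the shell and the picture viewer there is one more tool, called after "Request:" as a command line: name --argument value ..., lists and objects as JSON in quotes. drive_tool: Moves the arm, as the interface text tells. Its arguments: {"type":"object","properties":{"increments":{"type":"array"},"grip_force":{"type":"number"}},"required":["increments"]}

```bash
mkdir -p pics
cat > h.py <<'E'
import numpy as np, cv2
from scipy.spatial.transform import Rotation as R
from workcell import manip, eyes, workorder
def cloud(name):
    o=manip.get_obs(); im,d=eyes.get_image(name); c=eyes.get_calibration(name)
    v,u=np.mgrid[:480,:640]
    P=np.stack([(u-c['cx'])/c['fx']*d,(v-c['cy'])/c['fy']*d,d],-1)
    if 'rvec' in c:
        M=cv2.Rodrigues(np.array(c['rvec'],float))[0]; P=(P-np.array(c['tvec']).ravel())@M
    else:
        T=np.array(c['tool_from_camera']); P=P@T[:3,:3].T+T[:3,3]
        P=P@R.from_quat(o['ee_rot']).as_matrix().T+np.array(o['tcp_pos'])
    P[d==0]=np.nan
    return im,P,o
E
python3 - <<'E'
from h import *
for n in ('scene','side'):
    im,P,o=cloud(n); cv2.imwrite(f'pics/{n}0.png',im); np.save(n,P)
print(o, manip.finger_overhang)
E
```

```text
{'time_s': 0.05, 'q': array([ 1.19782102e+00,  3.26909387e-01, -1.93560079e-01,  1.05202156e+00,
       -5.26029045e-05,  1.43662543e+00]), 'joint_vel': array([ 0.00096801, -0.00070481,  0.00133393, -0.00113453,  0.00247871,
        0.00106473]), 'tau': array([ 7.29447565e-04, -4.44640660e+01,  2.63323903e+01,  8.02073133e-03,
       -1.82068252e-04, -1.07612291e-05]), 'tcp_pos': array([0.12987896, 0.53386499, 0.23852965]), 'ee_rot': array([ 1.19118623e-01,  9.92879668e-01, -8.26849631e-04, -1.87109017e-04]), 'force': array([-0.53303088, -0.3720364 , -0.27244273]), 'wrist_torque': array([ 0.03412348, -0.04155881, -0.0419006 ]), 'gripper_force': 0.0, 'opening': 0.08525853346565793} 0.008
```

View pics/scene0.png

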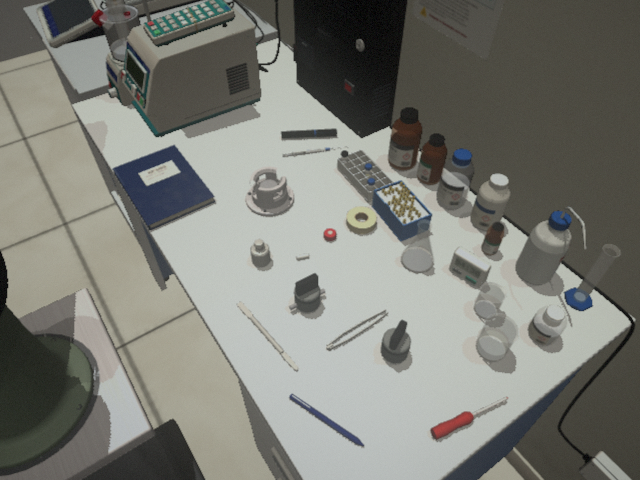

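View pics/side0.png

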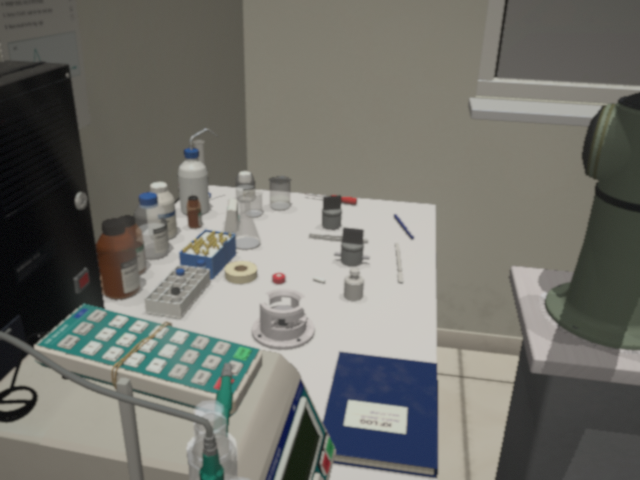

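The scene picture shows the holder at about (270,190), the pinned cartridge at (309,293) with pins visible on both sides, and the plain one at (397,342). The side view agrees: holder (283,318), pinned (351,248).

Run:
```python
from h import *
P=np.load('scene.npy')
for n,(u0,u1,v0,v1),zl,zh in (('bar',(285,335,265,320),.055,.085),('cart',(285,335,265,320),.01,.085),('holder rim',(240,300,160,220),.05,.07),('foot',(240,300,160,225),.004,.02),('plain',(375,420,315,365),.055,.085)):
    Q=P[v0:v1,u0:u1].reshape(-1,3); Q=Q[(Q[:,2]>zl)&(Q[:,2]<zh)]
    r=cv2.minAreaRect((Q[:,:2]*1000).astype(np.float32))
    print(n,len(Q),Q.mean(0).round(4),Q.min(0).round(3),Q.max(0).round(3),r)
```

```text
bar 261 [ 0.4657 -0.1071  0.0681] [ 0.446 -0.112  0.055] [ 0.488 -0.098  0.075] ((466.9370422363281, -104.62409210205078), (13.803695678710938, 42.33543395996094), 89.88255310058594)
cart 834 [ 0.463  -0.1126  0.0447] [ 0.432 -0.128  0.01 ] [ 0.503 -0.087  0.075] ((465.51214599609375, -110.13436889648438), (35.147613525390625, 69.22200775146484), 71.82164001464844)
holder rim 404 [0.5478 0.1636 0.0567] [0.513 0.127 0.05 ] [0.582 0.205 0.062] ((549.6485595703125, 165.61941528320312), (76.71580505371094, 68.45498657226562), 80.08350372314453)
foot 615 [0.5383 0.1455 0.0087] [0.496 0.112 0.004] [0.6   0.211 0.02 ] ((544.5203857421875, 156.5862579345703), (85.65876007080078, 103.62019348144531), 66.44352722167969)
plain 240 [ 0.5305 -0.2711  0.0701] [ 0.513 -0.282  0.055] [ 0.553 -0.256  0.077] ((532.6609497070312, -269.0917663574219), (41.81976318359375, 12.032855033874512), 25.024330139160156)
```

```bash
cat >> h.py <<'E'
def to(p,yaw=None):
    "tool-frame step (cm) and wz from current pose to world p, tool down, tool y at yaw (deg)"
    o=manip.get_obs(); r=R.from_quat(o['ee_rot']); M=r.as_matrix()
    d=M.T@(np.array(p)-o['tcp_pos'])*100
    print('t',o['time_s'],'tcp',np.round(o['tcp_pos'],4),'step cm',d.round(2),'F',np.round(o['force'],1),'op',round(o['opening'],4))
    if yaw is not None:
        a=np.radians(yaw); y=np.array([np.cos(a),np.sin(a),0]); z=np.array([0,0,-1.]); G=np.stack([np.cross(y,z),y,z],1)
        print('turn',R.from_matrix(M.T@G).as_rotvec().round(4))
E
python3 - <<'E'
from h import *
print(np.round(eyes.get_calibration('wrist')['tool_from_camera'],3), eyes.get_calibration('wrist')['fx'])
to([.548,.164,.24],90)
E
```

```text
[[-0.001 -0.958 -0.287  0.073]
 [ 1.    -0.    -0.001  0.001]
 [ 0.001 -0.287  0.958 -0.135]
 [ 0.     0.     0.     1.   ]] 361.3034049723615
t 0.1 tcp [0.1299 0.5339 0.2386] step cm [-49.37 -26.05  -0.11] F [-0.1 -0.2  0.6] op 0.0853
turn [-0.0015 -0.0004 -0.2388]
```

Request:
drive_tool --increments '[[[0, 0, 0], [-4.94, -2.6, 0], -1], [[0, 0, 0], [-4.94, -2.6, 0], -1], [[0, 0, 0], [-4.94, -2.6, 0], -1], [[0, 0, 0], [-4.94, -2.6, 0], -1], [[0, 0, 0], [-4.94, -2.6, 0], -1], [[0, 0, 0], [-4.94, -2.6, 0], -1], [[0, 0, 0], [-4.94, -2.6, 0], -1], [[0, 0, 0], [-4.94, -2.6, 0], -1]]'

```text
time_s: 1.1
tcp_pos: [0.4659, 0.2374, 0.239]
ee_rot: [0.119, 0.993, 0.0, -0.0]
force: [0.4, 0.2, -0.3]
opening: 0.0855
gripper_force: 0.0
```

Request:
drive_tool --increments '[[[0, 0, 0], [-4.94, -2.6, 0], -1], [[0, 0, 0], [-4.94, -2.6, 0], -1], [[0, 0, -0.12], [0, 0, 0], -1], [[0, 0, -0.12], [0, 0, 0], -1], [[0, 0, 0], [0, 0, 0], -1], [[0, 0, 0], [0, 0, 0], -1]]'

```text
time_s: 1.85
tcp_pos: [0.5483, 0.165, 0.2391]
ee_rot: [0.0, 1.0, -0.0, -0.0]
force: [-0.5, -0.1, -0.2]
opening: 0.0859
gripper_force: 0.0
```

Run:
```python
from h import *
im,P,o=cloud('wrist'); cv2.imwrite('pics/w1.png',im); np.save('w1',P)
for zl,zh,n in ((.054,.066,'rim'),(.005,.02,'foot')):
    m=(P[...,2]>zl)&(P[...,2]<zh)&(np.hypot(P[...,0]-.548,P[...,1]-.164)<.08)
    Q=P[m]; print(n,len(Q),Q.mean(0),cv2.minEnclosingCircle((Q[:,:2]*1000).astype(np.float32)), np.percentile(Q,[1,99],axis=0).round(4))
to([.467,-.105,.24],90)
```

```text
rim 2172 [0.54965551 0.16692596 0.05927633] ((550.5205688476562, 166.8369598388672), 37.913490295410156) [[0.5175 0.1308 0.0544]
 [0.5815 0.2029 0.062 ]]
foot 3144 [0.5351134  0.16654065 0.0088484 ] ((550.568359375, 166.69863891601562), 51.860862731933594) [[0.5002 0.117  0.0064]
 [0.6    0.2164 0.018 ]]
t 1.9 tcp [0.5484 0.1651 0.2392] step cm [  8.14 -27.01  -0.08] F [ 0.6 -0.1  0.7] op 0.0851
turn [-0.0001 -0.0002  0.0002]
```

View pics/w1.png

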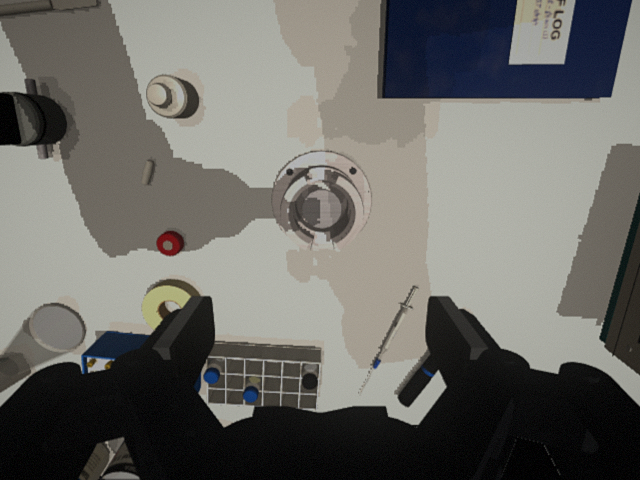

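The wrist picture shows the holder ring centred at (322,205), its slots at the top (320,170) and bottom (322,240), i.e. roughly along world x. The measured rim radius of 38 and foot radius of 52 agree with the given sizes.

Request:
drive_tool --increments '[[[0, 0, 0], [1.63, -5.4, 0], -1], [[0, 0, 0], [1.63, -5.4, 0], -1], [[0, 0, 0], [1.63, -5.4, 0], -1], [[0, 0, 0], [1.63, -5.4, 0], -1], [[0, 0, 0], [1.63, -5.4, 0], -1], [[0, 0, 0], [0, 0, 0], -1], [[0, 0, 0], [0, 0, 0], -1]]'

```text
time_s: 2.78
tcp_pos: [0.4674, -0.1049, 0.2394]
ee_rot: [-0.0, 1.0, 0.0, 0.0]
force: [-0.2, 0.4, -0.7]
opening: 0.0855
gripper_force: 0.0
```

Run:
```python
from h import *
P=np.load('w1.npy'); c=np.array([.5505,.1668])
D=P[...,:2]-c; r=np.hypot(*np.moveaxis(D,-1,0)); az=np.degrees(np.arctan2(D[...,1],D[...,0]))
m=(r>.028)&(r<.037)&(P[...,2]>.054)
h,e=np.histogram(az[m],bins=90,range=(-180,180)); print('rim per 4deg',h)
im,P,o=cloud('wrist'); cv2.imwrite('pics/w2.png',im); np.save('w2',P)
m0=np.hypot(P[...,0]-.467,P[...,1]+.105)<.05
for zl,zh in ((.07,.08),(.036,.05),(.01,.022)):
    Q=P[m0&(P[...,2]>zl)&(P[...,2]<zh)]; print(zl,len(Q),Q.mean(0).round(4),cv2.minAreaRect((Q[:,:2]*1000).astype(np.float32)),np.percentile(Q,[1,99],axis=0).round(4).tolist())
```

```text
rim per 4deg [   0    0    0    0    0    0   23   27   27   81  362  444  857 1425
 1454  152   75   25   29   25   24   29   27   26   24   27   23   27
   25   28   25   27   24   27   25   28   24   25   26    8    0    0
    0    0    0    0    0    0    0    0    2   24   25   25   27   24
   24   25   27   26   24   27   25   26   25   23   43   96   86   58
   31   23   30   71  181 1327 1548 1052  301  202   68   30   28   25
    4    0    0    0    0    0]
0.07 646 [ 0.4685 -0.1036  0.0739] ((469.8047180175781, -103.60964965820312), (11.96456241607666, 42.413211822509766), 87.6297378540039) [[0.449, -0.1094, 0.0709], [0.4894, -0.0974, 0.0759]]
0.036 1258 [ 0.4673 -0.1038  0.044 ] ((468.7477111816406, -103.6542739868164), (44.272010803222656, 44.51409149169922), 0.5850053429603577) [[0.4473, -0.125, 0.0368], [0.4889, -0.0821, 0.0462]]
0.01 174 [ 0.4439 -0.1029  0.0173] ((447.19378662109375, -106.21334838867188), (26.068695068359375, 41.47059631347656), 6.2657318115234375) [[0.4339, -0.1237, 0.0104], [0.4593, -0.0859, 0.0217]]
```

View pics/w2.png

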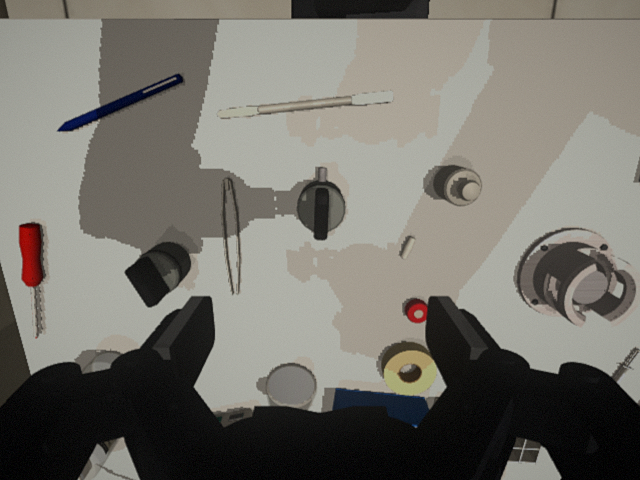

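The wrist picture shows the pinned cartridge at (321,207), with one pin at (321,172). The plain one is at (158,272), well clear of the fingers, and the holder is at (575,275). Bar top at 74 mm, as specified.

Request:
drive_tool --increments '[[[0, 0, 0.042], [-0.21, 0.13, 0], -1], [[0, 0, 0], [0, 0, 4.5], -1], [[0, 0, 0], [0, 0, 4.5], -1], [[0, 0, 0], [0, 0, 4.5], -1], [[0, 0, 0], [0, 0, 2.5], -1], [[0, 0, 0], [0, 0, 2.2], -1], [[0, 0, 0], [0, 0, 0], -1], [[0, 0, 0], [0, 0, 0], -1]]'

```text
time_s: 3.82
tcp_pos: [0.4702, -0.1031, 0.0579]
ee_rot: [0.02, 1.0, -0.0, 0.0]
force: [0.3, -1.0, -0.5]
opening: 0.0853
gripper_force: 0.0
```

Request:
drive_tool --increments '[[[0, 0, 0], [0, 0, 0], 1], [[0, 0, 0], [0, 0, 0], 1], [[0, 0, 0], [0, 0, 0], 1], [[0, 0, 0], [0, 0, 0], 1], [[0, 0, 0], [0, 0, 0], 1], [[0, 0, 0], [0, 0, 0], 1], [[0, 0, 0], [0, 0, 0], 1], [[0, 0, 0], [0, 0, 0], 1]]' --grip_force 60

```text
time_s: 4.82
tcp_pos: [0.4698, -0.104, 0.0576]
ee_rot: [0.02, 1.0, -0.0, 0.0]
force: [0.1, 0.5, 5.4]
opening: 0.0108
gripper_force: 59.2
```

Request:
drive_tool --increments '[[[0, 0, 0], [0, 0, -1], 1], [[0, 0, 0], [0, 0, -3], 1], [[0, 0, 0], [0, 0, -4], 1], [[0, 0, 0], [0, 0, -4], 1], [[0, 0, 0], [0, 0, -4], 1], [[0, 0, 0], [0, 0, 0], 1], [[0, 0, 0], [0, 0, 0], 1]]'

```text
time_s: 5.7
tcp_pos: [0.4688, -0.1036, 0.2166]
ee_rot: [0.02, 1.0, 0.0, -0.001]
force: [0.5, 0.1, -3.1]
opening: 0.0107
gripper_force: 58.6
```

Run:
```python
from h import *
im,P,o=cloud('wrist'); cv2.imwrite('pics/w3.png',im); np.save('w3',P)
t=o['tcp_pos']
m0=np.hypot(P[...,0]-t[0],P[...,1]-t[1])<.05
d=t[2]-.0577
for zl,zh in ((.07,.08),(.036,.05),(.008,.022)):
    Q=P[m0&(P[...,2]>zl+d)&(P[...,2]<zh+d)]-t; print(zl,len(Q),Q.mean(0).round(4),np.percentile(Q,[1,99],axis=0).round(4).tolist())
to([.5505,.1668,.20],90.5)
```

```text
0.07 3950 [-0.0038  0.0006  0.0166] [[-0.0207, -0.0173, 0.0126], [0.0192, 0.0186, 0.0219]]
0.036 2808 [-0.0129  0.001  -0.0143] [[-0.0228, -0.0214, -0.0212], [0.001, 0.0224, -0.0091]]
0.008 904 [-0.0241  0.0014 -0.0412] [[-0.0359, -0.0194, -0.0495], [-0.008, 0.0215, -0.0359]]
t 5.75 tcp [ 0.4684 -0.1035  0.216 ] step cm [-7.1  27.34  1.61] F [-0.1  0.4 -1.5] op 0.0108
turn [ 0.0008 -0.0024 -0.0496]
```

View pics/w3.png

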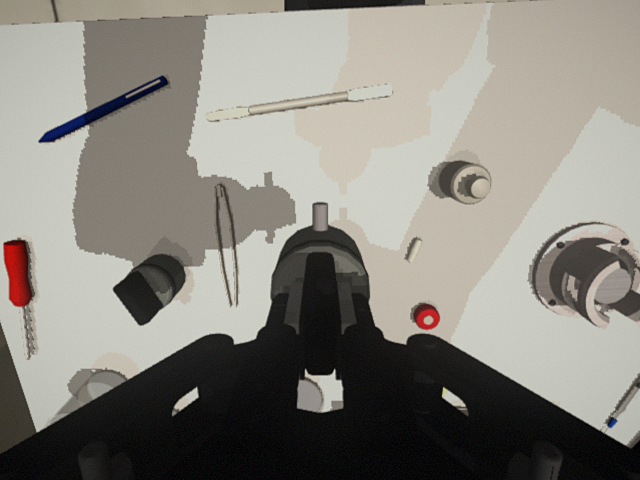

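The cartridge hangs square in the grip at (320,270). Its pin is at (320,215), in line with the bar, and nothing else has moved.

Request:
drive_tool --increments '[[[0, 0, -0.05], [0, 0, 0], 1], [[0, 0, 0], [-1.41, 4.48, 0], 1], [[0, 0, 0], [-1.41, 4.48, 0], 1], [[0, 0, 0], [-1.41, 4.48, 0], 1], [[0, 0, 0], [-1.41, 4.48, 0], 1], [[0, 0, 0], [-1.41, 4.48, 0], 1], [[0, 0, 0], [-1.41, 4.48, 0], 1], [[0, 0, 0], [0, 0, 3], 1]]'

```text
time_s: 6.75
tcp_pos: [0.553, 0.169, 0.1869]
ee_rot: [-0.007, 1.0, 0.001, 0.001]
force: [0.3, -1.5, -2.3]
opening: 0.0109
gripper_force: 58.9
```

Request:
drive_tool --increments '[[[0, 0, 0], [0, 0, 3], 1], [[0, 0, 0], [0, 0, 2], 1], [[0, 0, 0], [0, 0, 0], 1], [[0, 0, 0], [0, 0, 0], 1]]'

```text
time_s: 7.25
tcp_pos: [0.5515, 0.1656, 0.1371]
ee_rot: [-0.005, 1.0, -0.0, -0.0]
force: [0.6, -0.2, -0.9]
opening: 0.0111
gripper_force: 58.9
```

Run:
```python
from h import *
to([.5505,.166,.125],90.5)
im,P,o=cloud('wrist'); t=o['tcp_pos']
m=(P[...,2]>.004)&(P[...,2]<.02)&(np.hypot(P[...,0]-.55,P[...,1]-.167)<.07); Q=P[m]
print('foot',len(Q),cv2.minEnclosingCircle((Q[:,:2]*1000).astype(np.float32)))
m=(P[...,2]>.052)&(P[...,2]<.0625)&(np.hypot(P[...,0]-.55,P[...,1]-.167)<.045); Q=P[m]
print('rim',len(Q),np.percentile(Q,[1,99],axis=0).round(4).tolist())
cv2.imwrite('pics/w4.png',im)
im,_,_=cloud('side'); cv2.imwrite('pics/s4.png',cv2.resize(im[200:360,200:380],None,fx=3,fy=3))
cv2.imwrite('pics/c4.png',np.hstack([cv2.resize(im[200:360,200:380],(400,356)),cv2.resize(cv2.imread('pics/w4.png')[160:400,180:450],(400,356))]))
```

```text
t 7.25 tcp [0.5515 0.1656 0.1371] step cm [0.1  0.04 1.21] F [ 0.6 -0.2 -0.9] op 0.0111
turn [-0.0001 -0.0008  0.0004]
foot 4793 ((550.5783081054688, 166.9518280029297), 51.874813079833984)
rim 3108 [[0.5164, 0.1309, 0.0537], [0.5669, 0.2031, 0.0617]]
```

View pics/c4.png

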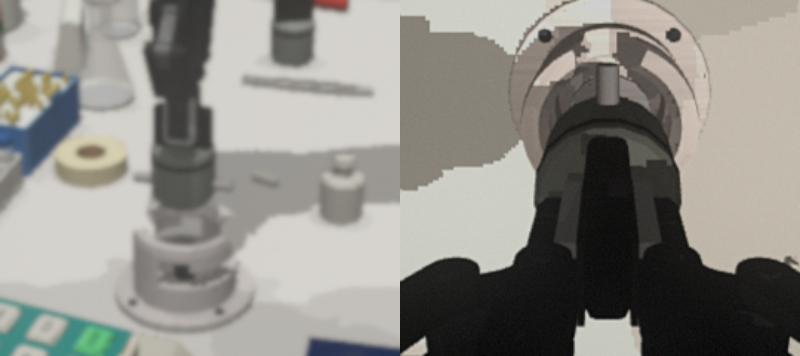

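The cartridge hangs centred over the holder, pin above the near slot at (607,85) in the right half of the picture. Lowering it in.

Request:
drive_tool --increments '[[[0, 0, 0], [0.1, 0.05, 0.7], 1], [[0, 0, 0], [0, 0, 0.7], 1], [[0, 0, 0], [0, 0, 0.7], 1], [[0, 0, 0], [0, 0, 0.7], 1], [[0, 0, 0], [0, 0, 0.6], 1], [[0, 0, 0], [0, 0, 0], 1], [[0, 0, 0], [0, 0, 0], 1]]'

```text
time_s: 8.22
tcp_pos: [0.5507, 0.1662, 0.1034]
ee_rot: [-0.005, 1.0, 0.0, 0.0]
force: [0.2, 0.8, -1.0]
opening: 0.0109
gripper_force: 58.9
```

Request:
drive_tool --increments '[[[0, 0, 0], [0, 0, 0.5], 1], [[0, 0, 0], [0, 0, 0.5], 1], [[0, 0, 0], [0, 0, 0.5], 1], [[0, 0, 0], [0, 0, 0.5], 1], [[0, 0, 0], [0, 0, 0.4], 1], [[0, 0, 0], [0, 0, 0], 1], [[0, 0, 0], [0, 0, 0], 1]]'

```text
time_s: 9.1
tcp_pos: [0.5512, 0.1663, 0.08]
ee_rot: [-0.005, 1.0, 0.0, 0.001]
force: [-1.6, -0.3, 7.7]
opening: 0.0115
gripper_force: 60.3
```

Request:
drive_tool --increments '[[[0, 0, 0], [0.05, 0.04, 0.15], 1], [[0, 0, 0], [0, 0, 0], 1]]'

```text
time_s: 9.35
tcp_pos: [0.5512, 0.1664, 0.0787]
ee_rot: [-0.005, 1.0, -0.0, 0.001]
force: [-0.8, -1.2, 7.9]
opening: 0.0112
gripper_force: 60.3
```

Request:
drive_tool --increments '[[[0, 0, 0], [0, 0, 0], 1]]'

```text
time_s: 9.48
tcp_pos: [0.5512, 0.1664, 0.0788]
ee_rot: [-0.005, 1.0, -0.0, 0.001]
force: [0.1, -1.8, 8.0]
opening: 0.0108
gripper_force: 60.3
```

Request:
drive_tool --increments '[[[0, 0, 0], [0, 0, 0], 1]]'

```text
time_s: 9.6
tcp_pos: [0.5512, 0.1664, 0.0788]
ee_rot: [-0.004, 1.0, -0.0, 0.001]
force: [0.4, -2.6, 7.2]
opening: 0.0109
gripper_force: 60.3
```

Run:
```python
from h import *
F=[]
for i in range(4):
    im,P,o=cloud('wrist'); t=o['tcp_pos']; F.append(o['force'])
    m=(abs(P[...,1]-t[1])<.004)&(P[...,0]-t[0]>-.019)&(P[...,0]-t[0]<-.003)&(P[...,2]<.115)
    m2=(abs(P[...,1]-t[1])<.012)&(P[...,0]-t[0]>-.0215)&(P[...,0]-t[0]<-.013)&(P[...,2]<.075)&(P[...,2]>.054)
    m3=(P[...,0]-t[0]<-.029)&(P[...,0]-t[0]>-.036)&(abs(P[...,1]-t[1])<.003)
    print(t.round(4),np.nanmedian(P[m][:,2]),m.sum(),np.nanmedian(P[m2][:,2]),m2.sum(),np.nanpercentile(P[m3][:,2],[50,90]),m3.sum())
print(np.mean(F,0)); cv2.imwrite('pics/w5.png',im[150:400,160:480])
P3=np.load('w3.npy');t=np.array([.4688,-.1036,.2163])
D=P3-t; m=(abs(D[...,1])<.004)&(D[...,0]>-.019)&(D[...,0]<-.003)&(D[...,2]<.03); print('bar rel tcp when hanging',np.nanmedian(D[m][:,2]))
```

```text
[0.5512 0.1664 0.0788] 0.09553763478917979 884 0.06533571469749656 917 [0.03878251 0.04000013] 220
[0.5512 0.1664 0.0788] 0.09555083870945949 882 0.06537576204237683 899 [0.03884309 0.03996794] 218
[0.5512 0.1664 0.0788] 0.0955335632911388 875 0.06532837240897679 920 [0.03880797 0.03986403] 215
[0.5512 0.1664 0.0788] 0.09548389789540879 883 0.06533200066751046 913 [0.03870105 0.03988631] 219
[ 0.12723872 -1.58258951  7.95983531]
bar rel tcp when hanging 0.016888310519310903
```

Three heights (bar top, body top, pin top) all put the underside at about 21 mm, inside the 18–24 mm band, so I'm turning it now.

Request:
drive_tool --increments '[[[0, 0, 0.13], [0, 0, 0], 1], [[0, 0, 0.13], [0, 0, 0], 1], [[0, 0, 0.13], [0, 0, 0], 1], [[0, 0, 0.13], [0, 0, 0], 1], [[0, 0, 0], [0, 0, 0], 1]]'

```text
time_s: 10.42
tcp_pos: [0.5515, 0.1667, 0.0789]
ee_rot: [0.253, 0.967, 0.0, 0.001]
force: [0.1, -0.4, 8.4]
opening: 0.0109
gripper_force: 60.3
```

Request:
drive_tool --increments '[[[0, 0, 0.131], [0, 0, 0], 1], [[0, 0, 0.131], [0, 0, 0], 1], [[0, 0, 0.131], [0, 0, 0], 1], [[0, 0, 0.131], [0, 0, 0], 1], [[0, 0, 0], [0, 0, 0], 1]]'

```text
time_s: 11.05
tcp_pos: [0.5515, 0.1666, 0.0789]
ee_rot: [0.495, 0.869, 0.001, 0.001]
force: [-0.2, -0.4, 8.6]
opening: 0.0107
gripper_force: 60.3
```

Request:
drive_tool --increments '[[[0, 0, 0.131], [0, 0, 0], 1], [[0, 0, 0.131], [0, 0, 0], 1], [[0, 0, 0.131], [0, 0, 0], 1], [[0, 0, 0.131], [0, 0, 0], 1], [[0, 0, 0], [0, 0, 0], 1], [[0, 0, 0], [0, 0, 0], 1]]'

```text
time_s: 11.8
tcp_pos: [0.5514, 0.1667, 0.0789]
ee_rot: [0.703, 0.711, 0.001, 0.001]
force: [-0.3, -0.1, 6.8]
opening: 0.0109
gripper_force: 60.3
```

Run:
```python
from h import *
to([.5505,.1665,.089],.5)
o=manip.get_obs();print(o['wrist_torque'],o['q'])
```

```text
t 11.8 tcp [0.5514 0.1667 0.0789] step cm [-0.01 -0.09 -1.01] F [-0.3 -0.1  6.8] op 0.0109
turn [ 0.0029 -0.0001  0.0031]
[-0.08913201  0.14959099 -0.03279884] [ 1.65558716e-01  5.23494628e-01 -3.34154786e-01  7.10313998e-01
 -3.47191712e-04  1.72456317e+00]
```

Request:
drive_tool --increments '[[[0, 0, 0], [0, -0.05, -0.3], 1], [[0, 0, 0], [0, 0, -0.3], 1], [[0, 0, 0], [0, 0, -0.3], 1], [[0, 0, 0], [0, 0, -0.12], 1], [[0, 0, 0], [0, 0, 0], 1], [[0, 0, 0], [0, 0, 0], 1]]'

```text
time_s: 12.55
tcp_pos: [0.5507, 0.1667, 0.0883]
ee_rot: [0.703, 0.711, 0.001, 0.001]
force: [2.8, -0.4, 3.9]
opening: 0.0112
gripper_force: 59.7
```

Run:
```python
from h import *
im,P,o=cloud('side'); cv2.imwrite('pics/s6.png',cv2.resize(im[190:360,200:380],(720,600)))
print(o['force'],o['wrist_torque'],o['tcp_pos'])
```

```text
[ 2.83467367 -0.44336412  3.88910885] [-0.03283736 -0.7907579  -0.01812055] [0.55065723 0.16667821 0.08833838]
```

View pics/s6.png

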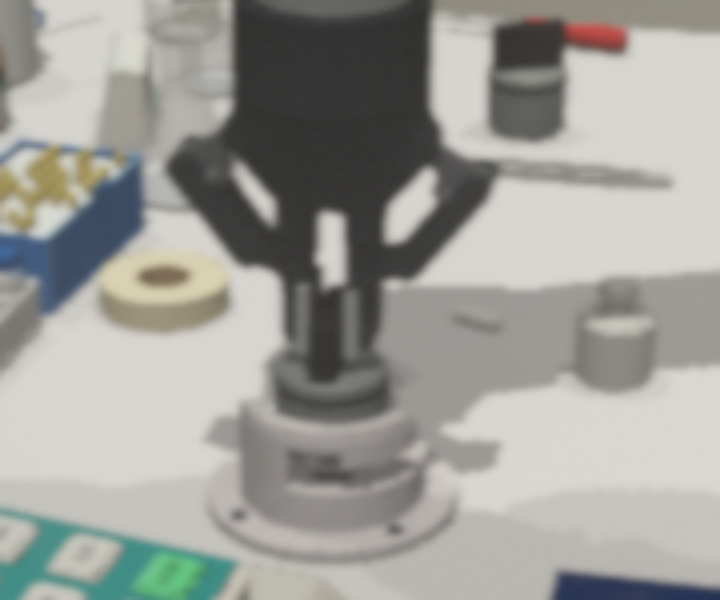

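The side view shows the body risen in the holder (330,385) with the bar still gripped. Pins are no longer visible outside the slots, and the plain cartridge at (528,80) is untouched. Releasing.

Request:
drive_tool --increments '[[[0, 0, 0], [0, 0, 0], 0.4], [[0, 0, 0], [0, 0, 0], 0], [[0, 0, 0], [0, 0, 0], -0.5], [[0, 0, 0], [0, 0, 0], -1], [[0, 0, 0], [0, 0, 0], -1], [[0, 0, 0], [0, 0, 0], -1], [[0, 0, 0], [0, 0, 0], -1], [[0, 0, 0], [0, 0, 0], -1]]'

```text
time_s: 13.6
tcp_pos: [0.5496, 0.1666, 0.088]
ee_rot: [0.703, 0.711, 0.0, 0.0]
force: [0.1, -0.2, -0.1]
opening: 0.0852
gripper_force: 0.0
```

Request:
drive_tool --increments '[[[0, 0, 0], [0, 0, -2], -1], [[0, 0, 0], [0, 0, -4], -1], [[0, 0, 0], [0, 0, -5], -1], [[0, 0, 0], [0, 0, -4], -1], [[0, 0, 0], [0, 0, 0], -1], [[0, 0, 0], [0, 0, 0], -1]]'

```text
time_s: 14.35
tcp_pos: [0.5492, 0.1665, 0.2375]
ee_rot: [0.703, 0.711, -0.0, -0.0]
force: [-0.6, 0.1, 0.0]
opening: 0.0855
gripper_force: 0.0
```

Run:
```python
from h import *
im,P,o=cloud('wrist'); cv2.imwrite('pics/w7.png',im); print(o['tcp_pos'],o['force'],o['opening'],o['time_s'])
m0=np.hypot(P[...,0]-.5505,P[...,1]-.167)<.03
for zl,zh in ((.098,.115),(.069,.08)):
    Q=P[m0&(P[...,2]>zl)&(P[...,2]<zh)]; A=np.c_[Q[:,:2],np.ones(len(Q))]
    print(len(Q),np.median(Q,0).round(4),cv2.minAreaRect((Q[:,:2]*1000).astype(np.float32)),np.linalg.lstsq(A,Q[:,2],rcond=None)[0])
```

```text
[0.54924913 0.16651868 0.23748034] [-0.58423447  0.11503693  0.0318578 ] 0.08549240486672582 14.35
842 [0.5504 0.1686 0.1061] ((550.5858764648438, 167.539306640625), (11.77391242980957, 41.23375701904297), 0.7869508862495422) [-0.00810616 -0.02510019  0.11457269]
1518 [0.5484 0.1695 0.0764] ((550.7797241210938, 167.6898651123047), (45.52373123168945, 44.47536849975586), 0.8375371694564819) [ 0.00160213 -0.03900993  0.08184193]
```

View pics/w7.png

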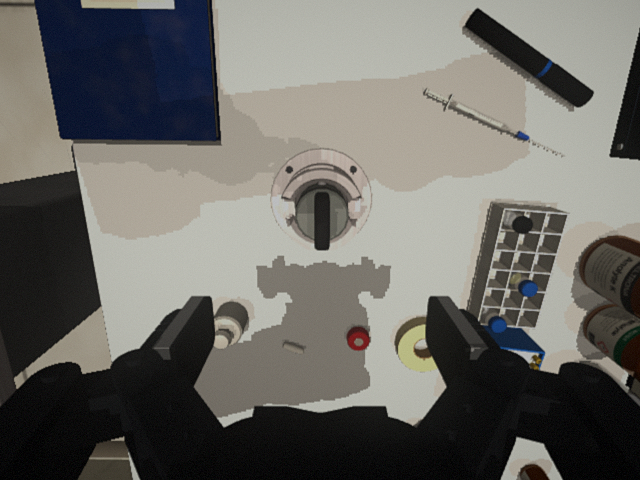

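The cartridge sits in the holder at (322,212), with the bar along world y. The bar top at 106 mm puts the underside at 32 mm, centred within 1 mm, upright and clear of the gripper.

```bash
python3 -c "
from workcell import workorder; print(workorder.finish_job())"
```

```text
the job is handed in; nothing more can be done
None
```

The pinned cartridge is locked in the holder and released: underside about 32 mm up, within 1 mm of the holder's axis, and turned the full quarter turn. I never touched the plain cartridge. The job is handed in at about 14.4 s; no verdict was returned.

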